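Draw the drip tray from under the glass rack and hold it up level

TASK

I want to wipe the worktop where the drip tray sits: take the white tray by the grip at its front, ease it up over the little end stops of its runners, draw it straight out from under the drying rack and then lift it, held out in front of the rack with at least 10 cm of air beneath it. Keep it level all the way so that the fork that fell into it stays in, do not wrench it against the rack, and leave the glasses, the mug and the tin where they stand. Finish while still holding the tray up, steady and level; do not put it down.

Things in the scene. Friction and masses are not known exactly. Their poses are not given: they have to be found in the camera images.
- glass_rack: Low steel-wire drying rack for glasses, fixed, on a black mat 8 mm thick; 150 (x) x 296 (y) mm. Origin: centre of its underside, on the mat, 8 mm above the worktop. Its open front is its own -x side, which faces the robot within 0.2 rad; the tray comes out along this -x axis. The wire grid under the glasses is 51 to 56 mm above the mat and covers the whole plan; a fence round back and sides rises to 91 mm.
- rack_front (a point): Middle of the rack's front at runner height, 75 mm in front of its origin, 26 mm above the mat. The tray's flanges rest on two straight runners along x (20 mm wide, at y = +-123 mm, top 26 mm above the mat, upright outer wall from y = +-132 mm). Each has at its front end, 7 mm behind this point, an upright end stop 5 mm high that the flange must be lifted over; the back end is closed.
- drip_tray: Loose white plastic tray, 0.13 to 0.20 kg: pan 90 (x) x 212 (y) mm, 20 mm high, with rim flanges 245 mm wide over all. Origin: centre of the underside; x to the rack's back, z up. At rest its underside is 9 mm above the mat; it can rise 22 mm before the rim meets the grid (12 mm serves well). Starts with its origin 7 to 19 mm in front of the rack's centre; it is clear of the rack at 125 mm.
- tray_grip (a point): Centre of the tray's grip, an upright block 26 (x) x 30 (y) x 36 (z) mm on a 24 mm wide neck, 106 mm in front of the tray's origin and 30 mm above it, 47 mm above the worktop at the start; axes as the tray. Take it from above across the 30 mm (y); the rack's front frame is 25 to 37 mm behind the block. The pan hangs out behind the grip (0.2 N m), so grip firmly, 60 N or more.
- tray_pan (a point): Point on the pan's floor above the tray's origin, 3 mm above its underside; axes as the tray.
- fork_mid (a point): Middle of a steel table fork, 196 x 27 x 13 mm, 40 g, lying loose across the pan (along the tray's y), 9 mm above its underside; it can slide a little in the pan.
- tumbler_a_mid (a point): Centre of a clear ribbed tumbler, 64 mm across, 86 mm high, standing upside down and loose on the grid at the rack's left (+y).
- tumbler_b_mid (a point): Centre of an equal tumbler, upside down in the middle of the grid.
- tumbler_c_mid (a point): Centre of an equal tumbler, upside down at the rack's right (-y).
- mug_mid (a point): Centre of a cream stoneware mug, 80 mm across, 93 mm high, with a handle; loose at the front left of the worktop. Leave it alone.
- tin_mid (a point): Centre of a food tin, 57 mm across, 72 mm high; loose at the front right of the worktop. Leave it alone.

How it is judged:
On the way:
1. the tray is drawn out from under the rack (x of tray_pan in the frame of glass_rack below -0.125 m), for 0.1 s.
At the end, for the whole second after the job is handed in: The fingers hold the tray still, its floor over 95 mm above the worktop, level within 0.12 rad, clear of the rack (origin over 125 mm in front of the rack's centre), not touching it; the fork lies in the pan; glasses, mug and tin are within 30 mm of where they stood (height (world z) of tray_pan above 0.095 m and angle between drip_tray's own z axis and vertical below 0.12 rad and x of tray_pan in the frame of glass_rack below -0.125 m and linear speed of drip_tray below 0.02 m/s and angular speed of drip_tray below 0.1 rad/s and contact force between the fingers and drip_tray above 2 N and contact force between glass_rack and drip_tray below 0.1 N and x of fork_mid in the frame of drip_tray between -0.045 and 0.045 m and y of fork_mid in the frame of drip_tray between -0.03 and 0.03 m and z of fork_mid in the frame of drip_tray between 0 and 0.03 m and distance of each of tumbler_a_mid, tumbler_b_mid, tumbler_c_mid, mug_mid, tin_mid from where it was at the start of the episode below 0.03 m); the arm keeps its last pose, push and grip.
It fails at once if the tray is tipped by more than 0.26 rad (15 degrees) (angle between drip_tray's own z axis and vertical above 0.26 rad).
It fails at once if the tray is wrenched against the rack (more than 30 N) (contact force between glass_rack and drip_tray above 30 N).
It fails at once if a glass, the mug or the tin is displaced by more than 30 mm (distance of any of tumbler_a_mid, tumbler_b_mid, tumbler_c_mid, mug_mid, tin_mid from where it was at the start of the episode above 0.03 m).
It also fails if it takes over 42 s, if anything falls off the work surface, if the arm or the gripper's body presses on something with over 40 N, if the wrist force passes 120 N, or if a joint passes its speed limit or range.

ROBOT

A 6-joint arm with a two-finger parallel gripper is mounted at the origin on a cart in front of the work surface, level with it; the furniture and walls round the work are solid. World frame = base frame: x ahead of the robot, y to its left, z up, the work surface at z = 0. Lengths are in m, angles in rad, forces in N, time in s.
With the tool pointing down it reaches from about 0.275 to 1 m from the base axis. Payload 8.4 kg.
Tool frame: the origin (TCP) lies midway between the tips of the shut fingers; the grasp point (between the pads) lies 19 mm behind it; z points along the fingers, y is the line along which they close (so a half turn about z gives the same grasp; the last joint's range is limited). The gripper opens to 85 mm and grips with 20 to 120 N. Pads are 22 mm wide; open, the fingers measure 114 mm over their backs; the gripper's body (76 mm by 85 mm) begins 54 mm behind the grasp point. The pads swing forward as they close: fully open they stand 13 mm farther back than shut.
Start: joints at [1.341, 0.353, 1.633, -0, 1.155, -0.002], TCP at [0.141, 0.609, 0.207] pointing down, gripper open.
Joint ranges: [-2.63, 2.63], [-0.92, 2.1], [0.06, 2.66], [-1.3, 4.44], [0, 2.69], [-3.02, 3.02]. Speed limits (rad/s): [2.22, 2.22, 2.79, 3.14, 3.14, 3.14].

INTERFACE

Orientations are given as a rotation vector (axis times angle).
In Python, from cell import get_state, grab_frame, order, finder gives the robot as it stands.
- The arm moves only by the shell command python3 -m creep 'ROWS' [FORCE]. ROWS is JSON, a list of rows, each a list of 7 numbers: the turn, a rotation vector about the tool's x, y, z in rad, then the shift along the tool's x, y, z in units of 25 mm (1.0 is 25 mm), then the opening, from -1 (shut) to 1 (fully open). A call has 1 to 5 rows; each row shifts and turns the commanded pose from where the row before left it, along the tool's axes as they then stand; what a row does not reach is not made up. A row lasts 1/10 s, in which the tool goes at most 50 mm and 8.59 degrees, less where a joint would pass 70% of its speed; a pose out of reach is approached as far as the arm can. A call is refused whole if a number of a shift passes 1 or a number of a turn 0.15, either way. A call with a gripper value outside its range is refused whole. The fingers move at their own pace and stop on an object; FORCE is the grip in N (left out, the last holds). Time passes only in rows, so rows that do not move let the fingers close. It gives the time, the measured TCP pose, the force, the opening and the grip force at its end, in the units of the state.
- get_state(): the state, without advancing time (a new reading comes with each control period).
- grab_frame(name): name is "scene" or "side" or "wrist"; returns a dict with "pixels" (384x512x3 uint8, red, green, blue), "camera_matrix" (3x3 intrinsics, pixels), "origin" and "orientation" of the camera in the world; the wrist camera has in their place "tool_from_camera" (4x4, takes a point from camera to tool coordinates, whose origin is the TCP and whose axes are the flange's). Camera axes: x right, y down, z forward; pixel columns grow to the right and rows downward; lengths in m; the calibration is good to about 2 mm. A picture is of the moment at which its call begins: read the wrist's pose just before it. There is no depth.
- order.finish_job(): hands the job in; it is judged then, once.
Trained networks look in a picture, given as the dict that the camera call returned (one of the last four; its "shot" number tells which), for a name from the list of things; names that differ only in an ending like _2 or _b are one class to them, and where a whole thing is asked for, a point or a joint stands for the part that bears it (a point fixed in the world has none). Each returns a list of dicts, best first, with "score" (0 to 1); they miss things now and then, are a little off and sometimes report something else, mostly with a low value. They report only what shows in the picture. A call takes as long as a camera call.
- finder.cut_out(target, picture): "pixels" (384x512 bool, what is visible of it) and "uv" ([column, row] in pixels, amid what is visible of it).
The state is a dict: "time_s": time; "q": joint angles; "joint_velocities": joint speeds; "effort": joint torques, N m; "eef_pos": TCP position; "orientation": TCP orientation; "force": force on the tool from outside, world axes, zero at the start; "ft_torque": the same for the moment, N m; "opening": opening from 0.0 (shut) to 1.0 (fully open); "finger_force": force on a finger pad.
Only numpy, scipy, OpenCV 4.12 (cv2) and the standard library are available. Lean on these libraries where they do the work, as an engineer would, in place of code of your own. Each camera call takes 0.05 s, during which the arm holds its last target. There are 200 camera calls.

## Working session

There is one attempt and no reset: what is moved stays moved. The work goes in short steps, Python scripts to look and compute and a shell command to move; the robot and the scene stay as the last step left them, time stands still between calls to the robot, and variables do not carry over. Pictures are saved under pics/ and viewed, at most 10 in all, crops included, and the job is handed in when it is done.

```bash
mkdir -p pics
cat > h.py <<'E'
import numpy as np, cv2
from scipy.spatial.transform import Rotation as R
from cell import get_state, grab_frame, order, finder
def cam(f, s=None):
    if 'origin' in f:
        o=np.array(f['orientation'],float); Rm=o if o.shape==(3,3) else R.from_rotvec(o).as_matrix() if o.shape==(3,) else R.from_quat(o).as_matrix()
        return Rm,np.array(f['origin'],float)
    T=np.array(f['tool_from_camera']); Rt=R.from_rotvec(s['orientation']).as_matrix()
    return Rt@T[:3,:3], Rt@T[:3,3]+np.array(s['eef_pos'])
def ray(f,uv,s=None):
    Rm,o=cam(f,s); d=Rm@np.linalg.inv(f['camera_matrix'])@np.array([uv[0],uv[1],1.]); return o,d/np.linalg.norm(d)
def onplane(f,uv,z,s=None):
    o,d=ray(f,uv,s); return o+d*(z-o[2])/d[2]
def proj(f,p,s=None):
    Rm,o=cam(f,s); c=f['camera_matrix']@(Rm.T@(np.array(p)-o)); return c[:2]/c[2]
E
python3 - <<'E'
from h import *
s=get_state(); print(s['eef_pos'],s['orientation'],s['time_s'])
for n in ['scene','side']:
    f=grab_frame(n); cv2.imwrite(f'pics/{n}.png',f['pixels'][:,:,::-1])
    print(n,f['origin'],np.array(f['orientation']).shape)
    for t,z in [('tray_grip',.047),('glass_rack',.05),('drip_tray',.03),('mug_mid',.046),('tin_mid',.036),('tumbler_a_mid',.107)]:
        for r in finder.cut_out(t,f)[:3]:
            print(n,t,round(r['score'],2),np.round(r['uv']),r['pixels'].sum(),onplane(f,r['uv'],z).round(3))
E
```

```text
[0.14103198 0.60837704 0.20647299] [-3.57068959e-01 -3.12106000e+00  2.11218826e-03] 0.0
scene [-0.67549057 -0.63173262  0.76410023] (3,)
scene glass_rack 0.61 [290. 187.] 525 [ 0.725 -0.045  0.05 ]
scene drip_tray 0.6 [253. 194.] 701 [0.647 0.07  0.03 ]
scene mug_mid 0.51 [262. 169.] 406 [0.836 0.127 0.046]
scene tin_mid 0.77 [367. 240.] 546 [ 0.513 -0.39   0.036]
scene tumbler_a_mid 0.97 [241. 164.] 411 [0.71  0.151 0.107]
scene tumbler_a_mid 0.45 [247. 197.] 534 [0.479 0.003 0.107]
side [-0.28902786 -1.05043955  0.80064342] (3,)
side tray_grip 0.86 [247. 192.] 454 [0.586 0.054 0.047]
side glass_rack 0.68 [272. 197.] 1 [ 0.627 -0.033  0.05 ]
side glass_rack 0.56 [265. 188.] 1248 [0.651 0.032 0.05 ]
side drip_tray 0.72 [250. 192.] 462 [0.617 0.071 0.03 ]
side drip_tray 0.36 [284. 177.] 437 [0.793 0.083 0.03 ]
side mug_mid 0.75 [166. 177.] 689 [0.423 0.339 0.046]
side tin_mid 0.83 [313. 264.] 204 [ 0.48  -0.38   0.036]
side tumbler_a_mid 0.79 [254. 160.] 378 [0.694 0.144 0.107]
```

Run:
```python
import cv2,numpy as np
a=cv2.imread('pics/scene.png')[110:290,150:400];b=cv2.imread('pics/side.png')[110:290,130:380]
cv2.imwrite('pics/both.png',np.vstack([cv2.resize(x,None,fx=1.66*1,fy=1.66,interpolation=2) for x in (a,b)]))
```

```text
(no output)
```

View pics/both.png

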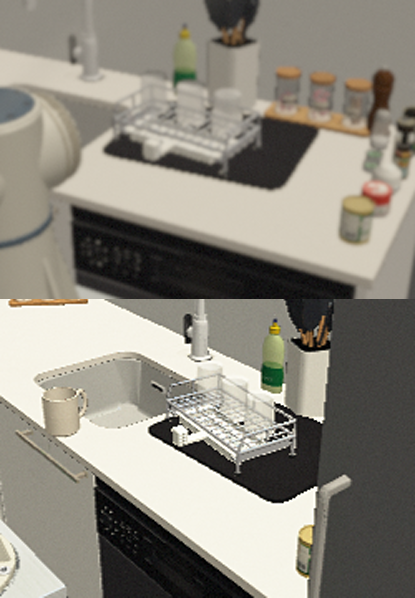

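The tray grip shows as a white block at about (240,200) in the scene view and (238,192) in the side view. The mug is front left, well clear. I'll move towards the grip for a wrist look.

```bash
python3 -m creep '[[0,0,0,-1,-0.92,0,1],[0,0,0,-1,-0.92,0,1],[0,0,0,-1,-0.92,0,1],[0,0,0,-1,-0.92,0,1],[0,0,0,-1,-0.92,0,1]]'; python3 -m creep '[[0,0,0,-1,-0.92,0,1],[0,0,0,-1,-0.92,0,1],[0,0,0,-1,-0.92,0,1],[0,0,0,-1,-0.92,0,1],[0,0,0,-1,-0.92,0,1]]'
python3 -m creep '[[0,0,0,-1,-0.92,-0.3,1],[0,0,0,-1,-0.92,-0.3,1],[0,0,0,-1,-0.92,-0.3,1],[0,0,0,-0.8,-0.92,-0.3,1],[0,0,0,0,0,0,1]]'
python3 - <<'E'
from h import *
s=get_state(); print(s['eef_pos'],s['orientation'],s['time_s'])
f=grab_frame('wrist'); cv2.imwrite('pics/w1.png',f['pixels'][:,:,::-1])
Rm,o=cam(f,s);print('cam',o.round(3),Rm[:,2].round(2),R.from_rotvec(s['orientation']).as_matrix().round(3))
for t,z in [('tray_grip',.065),('glass_rack',.05),('drip_tray',.03)]:
    for r in finder.cut_out(t,f)[:2]:
        print(t,round(r['score'],2),np.round(r['uv']),r['pixels'].sum(),onplane(f,r['uv'],z,s).round(3))
E
```

```text
time_s: 1.2
eef_pos: [0.2375, 0.4675, 0.2073]
orientation: [0.357, 3.121, 0.0]
force: [0.9, 0.3, -0.2]
opening: 1.001
finger_force: 0.0
time_s: 1.7
eef_pos: [0.3334, 0.3272, 0.2074]
orientation: [0.357, 3.121, 0.001]
force: [0.3, 0.5, 0.4]
opening: 0.995
finger_force: 0.0
time_s: 2.2
eef_pos: [0.4064, 0.2151, 0.2383]
orientation: [0.361, 3.119, 0.0]
force: [-0.2, 0.5, 0.3]
opening: 1.0
finger_force: 0.0
[0.40637164 0.21507637 0.23829829] [3.61190515e-01 3.11855219e+00 4.28473797e-04] 2.2
cam [0.327 0.233 0.406] [ 0.31 -0.07 -0.95] [[-0.974  0.229  0.002]
 [ 0.229  0.974  0.   ]
 [-0.002  0.001 -1.   ]]
tray_grip 0.73 [202. 314.] 2898 [0.601 0.082 0.065]
glass_rack 0.65 [244. 318.] 1794 [0.636 0.135 0.05 ]
drip_tray 0.68 [201. 308.] 2769 [0.619 0.068 0.03 ]
```

View pics/w1.png

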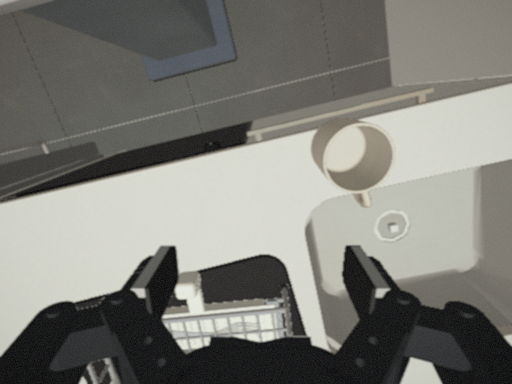

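The wrist view shows the mug at (355,155) and the grip block at (188,288), with the rack below it. I'll get closer so the grip sits between the fingers.

```bash
python3 -m creep '[[0,0,0,-0.8,-0.9,0,1],[0,0,0,-0.8,-0.9,0,1],[0,0,0,-0.8,-0.9,0,1],[0,0,0,-0.8,-0.9,0,1],[0,0,0,0,0,0,1]]'
python3 - <<'E'
from h import *
s=get_state(); print(s['eef_pos'],s['orientation'],s['time_s'])
f=grab_frame('wrist'); cv2.imwrite('pics/w2.png',f['pixels'][:,:,::-1])
for t,z in [('tray_grip',.065),('glass_rack',.05),('drip_tray',.03)]:
    for r in finder.cut_out(t,f)[:2]:
        print(t,round(r['score'],2),np.round(r['uv']),r['pixels'].sum(),onplane(f,r['uv'],z,s).round(3))
E
```

```text
time_s: 2.9
eef_pos: [0.463, 0.1103, 0.2369]
orientation: [0.358, 3.121, -0.001]
force: [-0.3, -0.1, -0.5]
opening: 1.002
finger_force: 0.0
[0.46302172 0.11032692 0.23689417] [ 3.57936492e-01  3.12092145e+00 -1.14732196e-03] 2.9
glass_rack 0.96 [278. 291.] 3542 [0.655 0.092 0.05 ]
drip_tray 0.96 [252. 286.] 6182 [0.651 0.053 0.03 ]
```

View pics/w2.png

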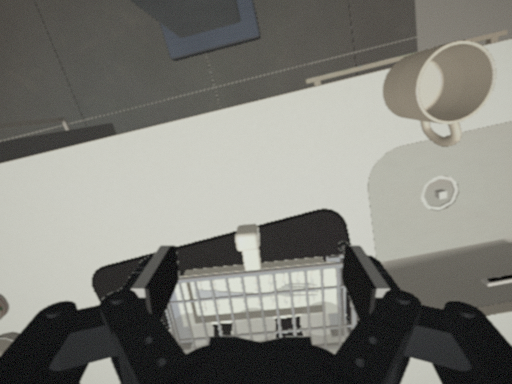

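The grip block is at about (247,238), and the rack's front bar runs from about (180,275) to (343,260). I'll enlarge this part to read the corners.

Run:
```python
import cv2
a=cv2.imread('pics/w2.png')[200:350,155:365]
cv2.imwrite('pics/w2z.png',cv2.resize(a,None,fx=3.8,fy=3.8,interpolation=cv2.INTER_CUBIC))
```

```text
(no output)
```

View pics/w2z.png

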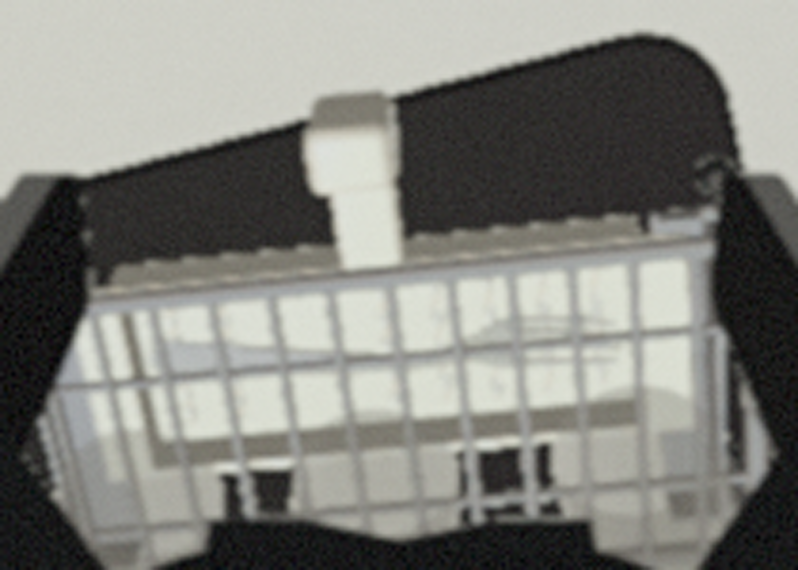

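The enlargement shows the grip's top face with corners near (308,132), (395,125), (318,195) and (385,188). The rack's front bar runs from (90,297) to (710,240).

Run:
```python
from h import *
s=get_state(); f=grab_frame('wrist')
P=lambda x,y,z: onplane(f,(154.6+x/3.8,199.6+y/3.8),z,s)
c=[P(x,y,.065) for x,y in [(308,132),(395,125),(318,195),(385,188)]]
for p in c: print(p.round(4))
print('mean',np.mean(c,0).round(4))
a,b=P(90,297,.063),P(710,240,.063);d=b-a;print('bar',a,b,'yaw rack',np.arctan2(-d[0],d[1]))
a,b=P(160,460,.03),P(635,420,.03);d=b-a;print('pan back',np.arctan2(-d[0],d[1]),np.hypot(*d[:2]))
a,b=P(115,268,.037),P(635,218,.037);d=b-a;print('flange front',a,b,np.arctan2(-d[0],d[1]),np.hypot(*d[:2]))
y=R.from_rotvec(s['orientation']).as_matrix()[:,1]; print('tool yaw',np.arctan2(-y[0],y[1]))
# side/scene
for n,uv in []: pass
```

```text
[0.5422 0.0604 0.065 ]
[0.5464 0.0904 0.065 ]
[0.5669 0.0577 0.065 ]
[0.5695 0.0814 0.065 ]
mean [0.5562 0.0724 0.065 ]
bar [ 0.59013753 -0.0348758   0.063     ] [0.61748589 0.19052412 0.063     ] yaw rack -0.1207424340550777
pan back -0.1239245266874945 0.20218393188150466
flange front [ 0.59543102 -0.03372463  0.037     ] [0.61915856 0.16831454 0.037     ] -0.11690481460012415 0.20342769185381177
tool yaw -0.22678926675877184
```

```bash
python3 -m creep '[[0,0,-0.107,0,0,0,1],[0,0,0,-0.97,-0.27,0.8,1],[0,0,0,-0.97,-0.27,0.8,1],[0,0,0,-0.97,-0.26,0.8,1],[0,0,0,-0.97,-0.26,0.8,1]]' 60; python3 -m creep '[[0,0,0,0,0,0,1],[0,0,0,0,0,0,1]]'
python3 - <<'E'
from h import *
s=get_state(); print(s['eef_pos'],s['orientation'],s['time_s'])
y=R.from_rotvec(s['orientation']).as_matrix(); print('tool yaw',np.arctan2(-y[0,1],y[1,1]),y[:,2])
f=grab_frame('wrist'); im=f['pixels'][:,:,::-1].copy()
for dx in(-.013,.013):
  for dy in (-.015,.015):
    c,sn=np.cos(-.12),np.sin(-.12)
    q=proj(f,[.5562+c*dx-sn*dy,.0724+sn*dx+c*dy,.065],s); print(q.round())
cv2.imwrite('pics/w3.png',cv2.resize(im[150:370,120:400],None,fx=2.7,fy=2.7,interpolation=2))
E
```

```text
time_s: 3.65
eef_pos: [0.5558, 0.0744, 0.1564]
orientation: [0.187, 3.136, 0.0]
force: [0.9, 0.5, -0.4]
opening: 0.997
finger_force: 0.0
time_s: 3.85
eef_pos: [0.5545, 0.0743, 0.1566]
orientation: [-0.189, -3.134, 0.0]
force: [-0.2, 0.2, 0.6]
opening: 1.001
finger_force: 0.0
[0.55450636 0.07425716 0.15660646] [-1.88707968e-01 -3.13403690e+00  1.84821600e-04] 3.85
tool yaw -0.12027941939806908 [-1.88328161e-03 -4.54768990e-06 -9.99998227e-01]
[243. 176.]
[275. 176.]
[244. 202.]
[275. 202.]
```

View pics/w3.png

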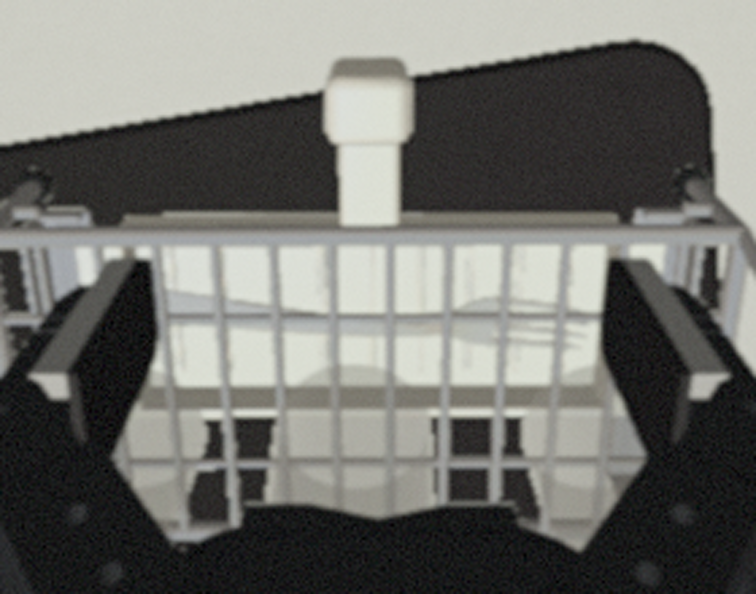

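The view is aligned: the rack bar is horizontal, and the block sits about 4 mm to the -y side of the finger centre. I'll correct that, descend and grip.

```bash
python3 -m creep '[[0,0,0,-0.12,-0.16,0.9,1],[0,0,0,0,0,0.9,1],[0,0,0,0,0,0.9,1],[0,0,0,0,0,0.9,1],[0,0,0,0,0,0,1]]'; python3 -m creep '[[0,0,0,0,0,0.5,1],[0,0,0,0,0,0.5,1],[0,0,0,0,0,0.5,1],[0,0,0,0,0,0,1],[0,0,0,0,0,0,1]]'
python3 - <<'E'
from h import *
s=get_state(); print(s['eef_pos'],s['force'])
f=grab_frame('wrist');w=f['pixels'][150:380,120:400,::-1]
g=grab_frame('side')['pixels'][130:230,190:320,::-1]
cv2.imwrite('pics/w4.png',np.hstack([cv2.resize(w,(400,330)),cv2.resize(g,(400,330))]))
E
```

```text
time_s: 4.4
eef_pos: [0.5554, 0.0698, 0.0659]
orientation: [-0.188, -3.132, 0.001]
force: [-1.0, 0.1, 0.0]
opening: 1.0
finger_force: 0.0
time_s: 4.9
eef_pos: [0.5575, 0.0692, 0.0294]
orientation: [-0.19, -3.135, 0.0]
force: [0.0, -0.2, 0.3]
opening: 1.001
finger_force: 0.0
[0.55754211 0.06915695 0.02943789] [ 0.0163027  -0.23654551  0.33431721]
```

View pics/w4.png

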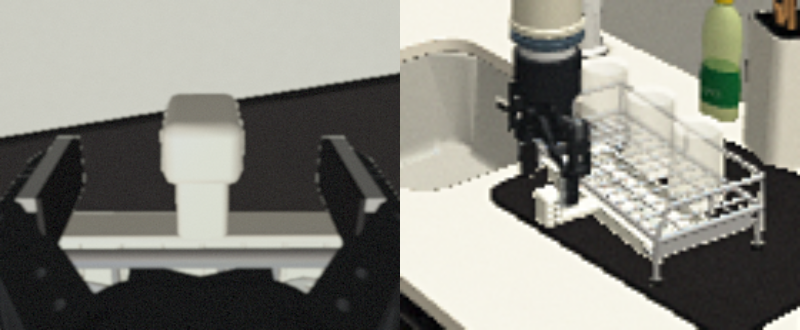

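The block is centred between the fingers laterally (201 against 82 and 320). The fore-aft position is less clear, so I'll check it numerically.

Run:
```python
from h import *
s=get_state(); f=grab_frame('wrist'); g=grab_frame('side')
Rt=R.from_rotvec(s['orientation']).as_matrix();p=np.array(s['eef_pos'])
B=lambda x,y,z:(p+Rt@np.array([-x,y,0]))*[1,1,0]+[0,0,z]
for x in(-.013,.013):
  for z in (.065,.029):
    q=proj(f,B(x,-.015,z),s);q2=proj(f,B(x,.015,z),s)
    print(x,z,'wristcrop',((q-[120,150])*[400/280,330/230]).round(),((q2-[120,150])*[400/280,330/230]).round(),'sidecrop',[((proj(g,B(x,y,z))-[190,130])*[400/130,3.3]+[400,0]).round() for y in(-.015,.015)])
print('finger tip side',((proj(g,B(0,-.045,.035))-[190,130])*[400/130,3.3]+[400,0]).round())
```

```text
-0.013 0.065 wristcrop [161. 123.] [244. 123.] sidecrop [array([544., 200.]), array([531., 188.])]
-0.013 0.029 wristcrop [168.  85.] [235.  85.] sidecrop [array([544., 229.]), array([531., 218.])]
0.013 0.065 wristcrop [163. 185.] [241. 185.] sidecrop [array([564., 194.]), array([551., 183.])]
0.013 0.029 wristcrop [169. 138.] [234. 138.] sidecrop [array([564., 223.]), array([551., 212.])]
finger tip side [568. 233.]
```

```bash
python3 -m creep '[[0,0,0,0,0,0,-1],[0,0,0,0,0,0,-1],[0,0,0,0,0,0,-1],[0,0,0,0,0,0,-1],[0,0,0,0,0,0,-1]]' 90;python3 -m creep '[[0,0,0,0,0,0,-1],[0,0,0,0,0,0,-1],[0,0,0,0,0,0,-1],[0,0,0,0,0,0,-1],[0,0,0,0,0,0,-1]]'
```

```text
time_s: 5.6
eef_pos: [0.5577, 0.0692, 0.0298]
orientation: [-0.189, -3.136, 0.0]
force: [-0.9, -0.3, 3.1]
opening: 0.318
finger_force: 89.5
time_s: 6.1
eef_pos: [0.5576, 0.0692, 0.0297]
orientation: [-0.19, -3.136, -0.0]
force: [-2.5, 0.1, 3.8]
opening: 0.325
finger_force: 89.6
```

```bash
python3 -m creep '[[0,0,0,0,0,-0.1,-1],[0,0,0,0,0,-0.1,-1],[0,0,0,0,0,-0.1,-1],[0,0,0,0,0,-0.1,-1],[0,0,0,0,0,-0.1,-1]]';python3 -m creep '[[0,0,0,0,0,0,-1],[0,0,0,0,0,0,-1]]'
python3 - <<'E'
from h import *
s=get_state(); print(s['eef_pos'],s['force'],s['ft_torque'],R.from_rotvec(s['orientation']).as_matrix().round(3)[:,2])
f=grab_frame('wrist');w=f['pixels'][150:380,120:400,::-1]
g=grab_frame('side')['pixels'][130:230,190:320,::-1]
cv2.imwrite('pics/w5.png',np.hstack([cv2.resize(w,(400,330)),cv2.resize(g,(400,330))]))
E
```

```text
time_s: 6.6
eef_pos: [0.5577, 0.0692, 0.0423]
orientation: [-0.19, -3.136, 0.0]
force: [0.7, -0.9, -2.0]
opening: 0.319
finger_force: 89.1
time_s: 6.8
eef_pos: [0.5577, 0.0692, 0.0423]
orientation: [0.19, 3.136, 0.0]
force: [-0.8, -0.1, -1.4]
opening: 0.322
finger_force: 89.1
[0.55774624 0.06920308 0.04225897] [-0.78415257 -0.11508113 -1.41766364] [ 0.01668589  0.14187886 -0.03094997] [ 0.  0. -1.]
```

View pics/w5.png

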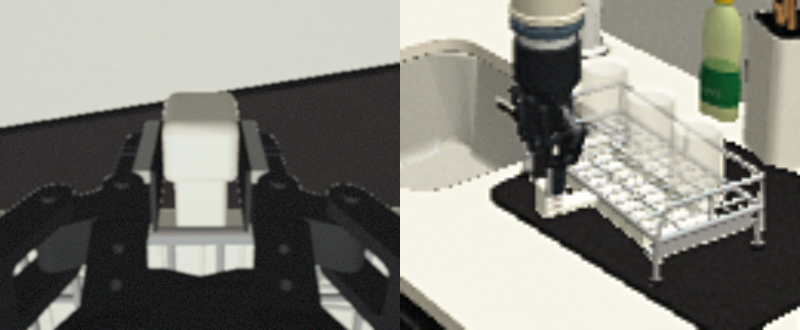

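The block is firmly between the pads and the tray is carried, with about 2 N on the wrist. Now I'll draw it out, slowly at first.

```bash
python3 -m creep '[[0,0,0,0.1,0,0,-1],[0,0,0,0.2,0,0,-1],[0,0,0,0.2,0,0,-1],[0,0,0,0.2,0,0,-1],[0,0,0,0.2,0,0,-1]]';python3 -m creep '[[0,0,0,0.2,0,0,-1],[0,0,0,0.2,0,0,-1],[0,0,0,0.2,0,0,-1],[0,0,0,0.2,0,0,-1],[0,0,0,0.2,0,0,-1]]'
```

```text
time_s: 7.4
eef_pos: [0.5348, 0.0719, 0.0422]
orientation: [-0.19, -3.136, 0.0]
force: [-0.4, -0.6, -1.3]
opening: 0.318
finger_force: 89.1
time_s: 7.9
eef_pos: [0.5101, 0.075, 0.0422]
orientation: [0.19, 3.136, -0.0]
force: [-0.4, 0.7, -2.2]
opening: 0.321
finger_force: 89.1
```

No contact force, so I'll carry on.

```bash
python3 -m creep '[[0,0,0,0.25,0,0,-1],[0,0,0,0.25,0,0,-1],[0,0,0,0.25,0,0,-1],[0,0,0,0.25,0,0,-1],[0,0,0,0.25,0,0,-1]]';python3 -m creep '[[0,0,0,0.25,0,0,-1],[0,0,0,0.25,0,0,-1],[0,0,0,0.25,0,0,-1],[0,0,0,0.25,0,0,-1],[0,0,0,0.25,0,0,-1]]';python3 -m creep '[[0,0,0,0.25,0,0,-1],[0,0,0,0.25,0,0,-1],[0,0,0,0.25,0,0,-1],[0,0,0,0.25,0,0,-1],[0,0,0,0.2,0,0,-1]]';python3 -m creep '[[0,0,0,0.2,0,0,-1],[0,0,0,0.2,0,0,-1],[0,0,0,0.1,0,0,-1],[0,0,0,0,0,0,-1],[0,0,0,0,0,0,-1]]'
```

```text
time_s: 8.4
eef_pos: [0.479, 0.0787, 0.0422]
orientation: [-0.19, -3.136, 0.0]
force: [-0.3, -0.1, -1.8]
opening: 0.32
finger_force: 89.1
time_s: 8.9
eef_pos: [0.448, 0.0825, 0.0422]
orientation: [0.19, 3.136, 0.0]
force: [-0.5, -0.2, -1.8]
opening: 0.319
finger_force: 89.1
time_s: 9.4
eef_pos: [0.4181, 0.0861, 0.0422]
orientation: [-0.189, -3.136, 0.0]
force: [0.1, -0.7, -1.5]
opening: 0.322
finger_force: 89.1
time_s: 9.9
eef_pos: [0.4066, 0.0876, 0.0423]
orientation: [0.19, 3.135, 0.0]
force: [-0.1, -0.4, -1.7]
opening: 0.32
finger_force: 89.1
```

The tray is out by 152 mm. Now I'll lift it about 100 mm.

```bash
python3 -m creep '[[0,0,0,0,0,-0.1,-1],[0,0,0,0,0,-0.25,-1],[0,0,0,0,0,-0.25,-1],[0,0,0,0,0,-0.25,-1],[0,0,0,0,0,-0.25,-1]]';python3 -m creep '[[0,0,0,0,0,-0.25,-1],[0,0,0,0,0,-0.25,-1],[0,0,0,0,0,-0.25,-1],[0,0,0,0,0,-0.25,-1],[0,0,0,0,0,-0.25,-1]]';python3 -m creep '[[0,0,0,0,0,-0.25,-1],[0,0,0,0,0,-0.25,-1],[0,0,0,0,0,-0.25,-1],[0,0,0,0,0,-0.25,-1],[0,0,0,0,0,-0.25,-1]]';python3 -m creep '[[0,0,0,0,0,-0.25,-1],[0,0,0,0,0,-0.15,-1],[0,0,0,0,0,-0.05,-1],[0,0,0,0,0,0,-1],[0,0,0,0,0,0,-1]]'
python3 - <<'E'
from h import *
s=get_state(); print(s['eef_pos'],s['force'],s['ft_torque'],R.from_rotvec(s['orientation']).as_matrix().round(3)[:,2])
g=grab_frame('side');f=grab_frame('wrist')
for t in('drip_tray','fork_mid','tumbler_a_mid','mug_mid','tin_mid'):
  print(t,[(round(r['score'],2),np.round(r['uv'])) for r in finder.cut_out(t,g)[:3]])
a=cv2.resize(g['pixels'][110:250,150:320,::-1],(480,395),interpolation=2);b=cv2.resize(f['pixels'][:,:,::-1],(320,240))
b=np.vstack([b,np.zeros((155,320,3),np.uint8)])
cv2.imwrite('pics/w6.png',np.hstack([a,b]))
E
```

```text
time_s: 10.4
eef_pos: [0.4066, 0.0876, 0.0704]
orientation: [0.19, 3.135, 0.0]
force: [-1.0, -0.3, -1.8]
opening: 0.321
finger_force: 89.1
time_s: 10.9
eef_pos: [0.4063, 0.0876, 0.1014]
orientation: [-0.19, -3.136, 0.0]
force: [-1.0, 0.3, -1.8]
opening: 0.323
finger_force: 89.1
time_s: 11.4
eef_pos: [0.4063, 0.0876, 0.1327]
orientation: [-0.19, -3.136, 0.0]
force: [-0.2, 0.1, -1.9]
opening: 0.318
finger_force: 89.1
time_s: 11.9
eef_pos: [0.4061, 0.0875, 0.1433]
orientation: [-0.19, -3.135, 0.0]
force: [-0.1, -0.1, -1.9]
opening: 0.323
finger_force: 89.1
[0.40613867 0.08753681 0.14325847] [-0.08360673 -0.10106706 -1.89709925] [ 0.01966005  0.18043333 -0.02455821] [-0. -0. -1.]
drip_tray [(0.63, array([227., 173.]))]
fork_mid []
tumbler_a_mid [(0.91, array([256., 158.]))]
mug_mid [(0.75, array([166., 175.]))]
tin_mid [(0.8, array([313., 261.]))]
```

View pics/w6.png

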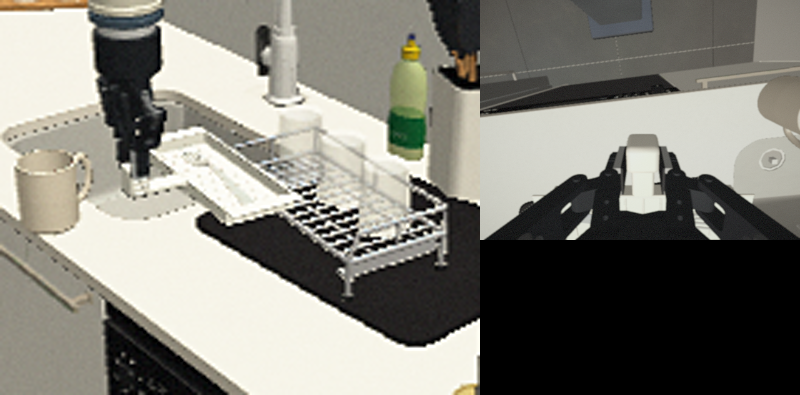

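The side view shows the tray held above the worktop in front of the rack, with the glasses and mug undisturbed. I'll check the level numerically from the rim corners, which are at about (228,222), (295,200) and (195,130) in the crop.

Run:
```python
from h import *
s=get_state(); g=grab_frame('side'); p=np.array(s['eef_pos']); 
Rz=R.from_euler('z',-.12)
grip=np.array([p[0],p[1],.047+.1135])
for pitch in(-.1,0,.1):
  Q=Rz*R.from_euler('y',pitch)
  print(pitch,[((proj(g,grip+Q.apply([.106+x,y,-.010]))-[150,110])*[480/170,395/140]).round() for x,y in((-.05,-.1225),(.05,-.1225),(.05,.1225),(-.05,.1225))])
a=g['pixels'][130:200,180:270,::-1]; cv2.imwrite('pics/w7.png',cv2.resize(a,None,fx=8,fy=8,interpolation=2))
```

```text
-0.1 [array([229., 212.]), array([304., 183.]), array([202., 112.]), array([132., 135.])]
0 [array([228., 216.]), array([304., 196.]), array([202., 123.]), array([132., 139.])]
0.1 [array([227., 221.]), array([303., 208.]), array([201., 134.]), array([131., 144.])]
```

View pics/w7.png

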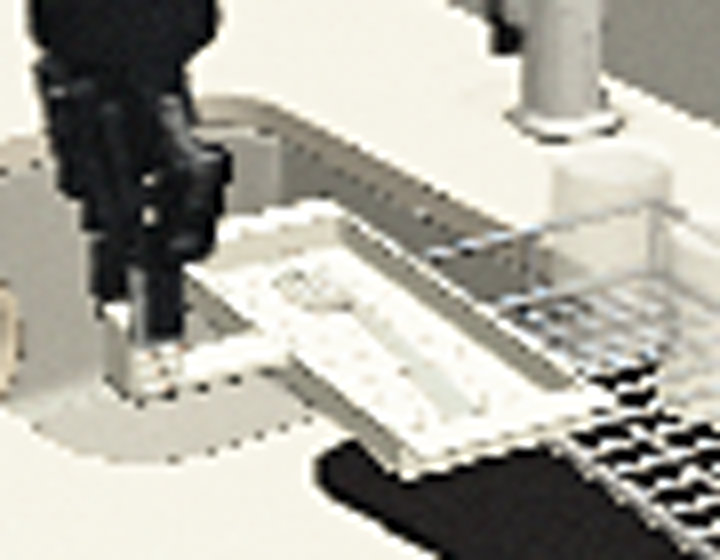

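The tray is level within about 0.05 rad, and the fork lies in the pan from (300,285) to (460,400). Handing in.

```bash
python3 -m creep '[[0,0,0,0,0,0,-1],[0,0,0,0,0,0,-1],[0,0,0,0,0,0,-1]]'; python3 -c "
from cell import order; print(order.finish_job())"
```

```text
time_s: 12.6
eef_pos: [0.4063, 0.0876, 0.1434]
orientation: [-0.19, -3.136, 0.0]
force: [-0.2, 0.2, -1.4]
opening: 0.322
finger_force: 89.1
the job is handed in; nothing more can be done
None
```

The drip tray is out from under the rack and held steady, level to about 0.05 rad, with about 13 cm of air beneath it; the fork is still in the pan, the mug, tin and glasses look undisturbed, and the job was handed in at 12.6 s (no verdict came back).

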